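# Click the light-source filter lever to the amber filter

## Robot

A 6-joint arm with a two-finger parallel gripper is mounted at the origin on the work surface. World frame = base frame: x ahead of the robot, y to its left, z up, the work surface at z = 0. Lengths are in m, angles in rad, forces in N, time in s.
With the tool pointing down it reaches from about 0.25 to 0.85 m from the base axis. Payload 12.5 kg.
Tool frame: the origin (TCP) lies midway between the tips of the shut fingers; the grasp point (between the pads) lies 19 mm behind it; z points along the fingers, y is the direction in which the jaws open and shut (so a half turn about z gives the same grasp; the last joint's range is limited). The gripper opens to 93 mm and grips with 3 to 60 N. Pads are 15 mm wide; open, the fingers measure 128 mm over their backs; the gripper's body (75 mm by 188 mm) begins 65 mm behind the grasp point.
Start: joints at [-1.338, 0.351, 1.652, -0, 1.139, -0.085], TCP at [0.172, -0.522, 0.219] pointing down, gripper open.
Joint ranges: [-2.75, 2.75], [-0.79, 2.1], [0.01, 2.65], [-1.57, 4.71], [0.07, 3.14], [-2.87, 2.87]. Speed limits (rad/s): [2.22, 2.22, 2.79, 3.14, 3.14, 3.14].

## Interface

Orientations are given as a unit quaternion [w, x, y, z].
In Python, from workcell import readout, cams, env gives the robot as it stands.
- The arm moves only by the tool apply_moves, never from a script. Its argument "commands" is a list of rows, each an object of numbers: "x", "y", "z": the shift along the tool's x, y, z scaled (see below); "twist": the turn about the tool's z scaled (see below). A call has 1 to 10 rows; each row shifts and turns the commanded pose from where the row before left it, along the tool's axes as they then stand; what a row does not reach is not made up. The controller multiplies each number of a shift by 20 mm and each number of a turn by 5 degrees. A row lasts 1/8 s, in which the tool goes at most 62.5 mm and 10.7 degrees, less where a joint would pass 70% of its speed; a pose out of reach is approached as far as the arm can. A call with a number of a shift or a turn outside -1 to 1 is refused whole. A call with a gripper value outside its range is refused whole. "gripper" is the opening in per cent of the stroke, from 0 (shut) to 100 (fully open), set as the call begins (left out, the last holds). The fingers move at their own pace and stop on an object; "newtons" is the grip in N (left out, the last holds). Time passes only in rows, so rows that do not move let the fingers close. It gives the time, the measured TCP pose, the force and the opening at its end, in the units of the state.
- readout.get_state(): the state, without advancing time (a new reading comes with each control period).
- cams.snapshot(name): name is "scene" or "side" or "wrist"; returns (picture, depth): 400x640x3 uint8, red, green, blue; 400x640 float32, m along the optical axis (not along the pixel's ray), 0 where there is no reading.
- cams.calibration(name): a dict with "intrinsics" (3x3 intrinsics, pixels), "rvec" (rotation vector, rad) and "tvec" (3), from world to camera coordinates, as OpenCV has them; the wrist camera has in their place "tool_from_camera" (4x4, takes a point from camera to tool coordinates, whose origin is the TCP and whose axes are the flange's). Camera axes: x right, y down, z forward; pixel columns grow to the right and rows downward; lengths in m; the calibration is good to about 2 mm. A picture is of the moment at which its call begins: read the wrist's pose just before it. calibration takes no time and is no camera call.
- env.close_job(): hands the job in, once; it reports no verdict.
The state is a dict: "time_s": time; "joint_positions": joint angles; "qvel": joint speeds; "joint_torque": joint torques, N m; "eef_pos": TCP position; "ee_rot": TCP orientation; "contact_force": force on the tool from outside, world axes, zero at the start; "ft_torque": the same for the moment, N m; "width": finger opening in m.
Only numpy, scipy, OpenCV 4.12 (cv2) and the standard library are available. Lean on these libraries where they do the work, as an engineer would, in place of code of your own. Each camera call takes 0.05 s, during which the arm holds its last target. There are 200 camera calls.

## Task

Fresh light-curing filling material is about to be packed into the tooth model, so set the dental light source to its amber filter: with a fingertip, push the black lever on top of the unit along its slot, counting the clicks, until it is settled in the third click from the white-dot (no filter) end, beside the amber dot. Do not run past it (the next click is violet light, which would set the material), and only push the lever: do not pinch it. Leave the unit standing where it is and the things around and on it undisturbed, and finish with the hand clear.

Things in the scene. Friction and masses are not known exactly. Their poses are not given: they have to be found in the camera images.
- unit: White light source with teal band, loose on rubber feet, 3.6 kg (up to 25% more or less), 230 (x) by 200 (y) by 120 mm high, top flat but for lever and pot. Origin: centre of underside, z up. Front (steel light outlet, knob) is its -x face. The lever slot lies along its y at x -45 mm, y +28 (white dot) to -28 mm (violet dot). Front fittings but the swan-neck stick out under 25 mm.
- lever (a joint): Lever travel in m, growing towards the unit's -y. Click positions: 0 white (no filter), 0.014 grey (first click), 0.028 green, 0.042 amber (third), 0.056 violet; stops at -0.002 and 0.058. Starts at 0 or 0.014 (rarely balanced between). A sprung roller holds it: about 5 N breaks it out, falling to nothing half-way to the next position; pushed 1 to 2 mm past half-way it snaps on into that one.
- lever_cap (a point): Centre of the black lever cap (white line across its top), an upright block 22 mm along the unit's x, 14 mm along its y, 24.5 mm high, on a short stem. Underside 3.5 mm, top 28 mm above the unit's top; this point is 15.5 mm above the unit's top. Axes as the unit's.
- guide_end (a point): Lens end of the unit's stiff swan-neck light guide (12 to 21 mm thick), which leaves the unit's front 50 mm right of centre (its -y) at height 62 mm and bows round to its -y side over the tooth model: inside unit x -185 to -113, y -200 to -44 mm, nowhere above the unit's top. Axes as the unit's.
- white_dot (a point): White dot on the unit's top, 9 mm across, level with the lever's 0.000 position, 31 mm behind (unit's +x of) the slot's centre line.
- amber_dot (a point): Amber dot on the unit's top, 9 mm across, level with the lever's 0.042 position, 31 mm behind (unit's +x of) the slot's centre line. The dots run white, grey, green, amber, violet, 14 mm apart.
- flank_left: Side of the lever cap facing the unit's +y (the side to push on). Origin and axes: on the lever's centre line, at the height of the unit's top.
- flank_right: Side of the lever cap facing the unit's -y. Same origin as flank_left.
- flank_near: Side of the lever cap facing the unit's front (-x). Same origin as flank_left.
- flank_far: Side of the lever cap facing the unit's rear (+x). Same origin as flank_left.
- bond_bottle: Bystander: small white bottle with black cap, 27 mm across, 60 mm high, loose on the bench beside the unit. Origin: centre of its underside.
- mouse: Bystander: grey computer mouse, 104 by 62 by 32 mm, loose on the bench beside the unit. Origin: centre of its underside.
- composite_pot: Bystander: small black pot with teal lid, 35 mm across, 29 mm high, standing loose on the rear part of the unit's top, at least 75 mm behind the slot. Origin: centre of its underside.
- tooth_model: Bystander: row of five white teeth on a pink and plaster base, 62 by 34 by 37 mm, loose on the bench under the end of the swan-neck. Origin: centre of its underside.

How it is judged:
At the end, for the whole second after the job is handed in: The lever rests in the third click from the white end (0.042 m, within 2.5 mm) with the hand off it; the unit stands level (0.05 rad) within 12 mm of where it was; bottle, mouse, pot and tooth model are within 15 mm of where they were, the bottle and pot upright (value of joint lever between 0.0395 and 0.0445 m and distance of unit from where it was at the start of the episode below 0.012 m and angle between unit's own z axis and vertical below 0.05 rad and distance of each of bond_bottle, mouse, composite_pot, tooth_model from where it was at the start of the episode below 0.015 m and angle between each of bond_bottle, composite_pot's own z axis and vertical below 0.1 rad); the robot touches nothing.
It fails at once if the lever is run past the third click towards violet (value of joint lever above 0.0495 m).
It fails at once if the lever cap is pinched between the fingers ((contact force between the fingers and flank_left above 1 N and contact force between the fingers and flank_right above 1 N) or (contact force between the fingers and flank_near above 1 N and contact force between the fingers and flank_far above 1 N)).
It fails at once if the unit is shoved, lifted or tipped (distance of unit from where it was at the start of the episode above 0.012 m or angle between unit's own z axis and vertical above 0.05 rad).
It fails at once if a bystander is knocked, lifted or carried (distance of any of bond_bottle, mouse, composite_pot, tooth_model from where it was at the start of the episode above 0.015 m).
It also fails if it takes over 45 s, if anything falls off the work surface, if the arm or the gripper's body presses on something with over 40 N, if the wrist force passes 120 N, or if a joint passes its speed limit or range.

## Working session

There is one attempt and no reset: what is moved stays moved. The work goes in short steps, Python scripts to look and compute and a tool call to move; the robot and the scene stay as the last step left them, time stands still between calls to the robot, and variables do not carry over. Pictures are saved under pics/ and viewed, about 8 in all and at most 12, crops included, and the job is handed in when it is done.

Besides the shell and the picture viewer there is one more tool, called after "Call:" by a JSON object that holds its "method" and its "body", one argument or row to a line. apply_moves: Moves the arm, as the interface text tells. Shifts and turns lie within -1 to 1; 1 stands for 20 mm of shift or 5 degrees of turn. Its arguments: {"type":"object","properties":{"commands":{"type":"array"},"gripper":{"type":"number"},"newtons":{"type":"number"}},"required":["commands"]}

```bash
mkdir -p pics; cat > h.py <<'E'
import numpy as np, cv2
from workcell import readout, cams, env
from scipy.spatial.transform import Rotation as R
def look(n,f):
    s=readout.get_state(); p,d=cams.snapshot(n); cv2.imwrite('pics/'+f+'.png',p[:,:,::-1]); np.savez('pics/'+f+'.npz',p=p,d=d,pos=s['eef_pos'],q=s['ee_rot']); return s,p,d
def cam(n,s=None):
    c=cams.calibration(n); K=np.array(c['intrinsics'])
    if 'rvec' in c:
        Rm=cv2.Rodrigues(np.array(c['rvec'],float))[0]; t=np.array(c['tvec']).ravel(); return K,Rm.T,-Rm.T@t
    T=np.array(c['tool_from_camera']); q=np.array(s['ee_rot']); Rw=R.from_quat(q[[1,2,3,0]]).as_matrix()
    return K,Rw@T[:3,:3],Rw@T[:3,3]+np.array(s['eef_pos'])
def ray(C,u,v,z):
    K,Rm,o=C; d=Rm@np.linalg.solve(K,[u,v,1.]); return o+d*(z-o[2])/d[2]
def pts(C,d):
    K,Rm,o=C; v,u=np.mgrid[:d.shape[0],:d.shape[1]]; X=np.stack([u,v,np.ones_like(u)],-1)@np.linalg.inv(K).T*d[...,None]
    return X@Rm.T+o
E
python3 - <<'E'
from h import *
for n in ['scene','side']: s,p,d=look(n,n)
print(s)
for n in ['scene','side']: print(cam(n))
E
```

```text
{'time_s': 0.05, 'joint_positions': array([-1.33762428e+00,  3.51224176e-01,  1.65240664e+00, -1.54759345e-06,
        1.13912705e+00, -8.45914297e-02]), 'qvel': array([-4.21088080e-04,  7.56350366e-04,  4.69343171e-04,  1.36282120e-04,
       -1.20227610e-03,  7.09486055e-05]), 'joint_torque': array([ 2.40849382e-03, -4.98520982e+01, -2.86048275e+01,  7.02960743e-02,
        2.37505033e-02, -5.25878613e-05]), 'eef_pos': array([ 0.17179221, -0.52212008,  0.21811467]), 'ee_rot': array([-5.80948124e-04,  9.87404607e-01,  1.58214423e-01, -4.39429600e-05]), 'contact_force': array([ 0.42131536, -0.00358413, -0.36852087]), 'ft_torque': array([ 0.04048866, -0.04856458,  0.01815145]), 'width': 0.0930251900519394}
(array([[379.61236011,   0.        , 319.85443215],
       [  0.        , 379.61236011, 199.7270053 ],
       [  0.        ,   0.        ,   1.        ]]), array([[ 0.51794543,  0.61345475, -0.59615921],
       [ 0.8551845 , -0.38747266,  0.34427373],
       [-0.01979904, -0.68814112, -0.72530669]]), array([ 0.99644116, -0.23278777,  0.68059488]))
(array([[426.86941864,   0.        , 326.65175726],
       [  0.        , 426.86941864, 198.16388336],
       [  0.        ,   0.        ,   1.        ]]), array([[-0.99878489, -0.04023574,  0.02845764],
       [-0.04616407,  0.5617034 , -0.82604974],
       [ 0.01725197, -0.82635971, -0.56287831]]), array([0.50673766, 0.84918334, 0.66156125]))
```

View pics/scene.png

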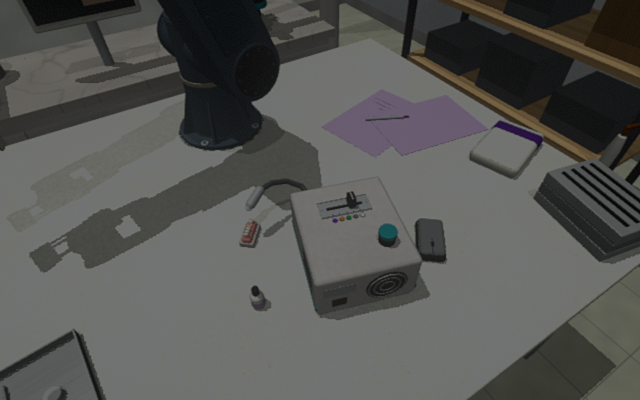

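View pics/side.png

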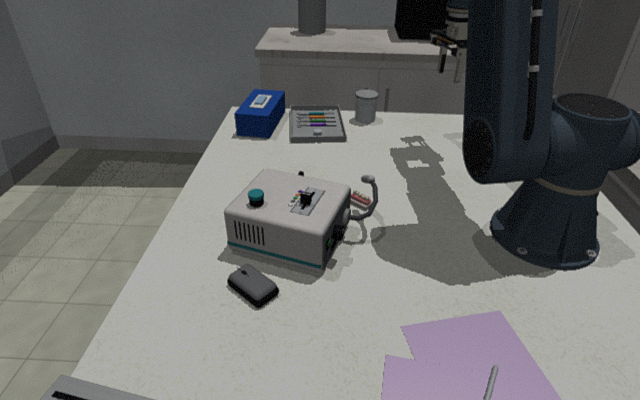

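The scene view shows the unit with its dots at about (335,220) to (363,215), the lever at (351,200), the pot at (388,235), the mouse at (431,238), the bottle at (257,297), and the tooth model at (249,233). Next I measure the unit from depth.

```bash
python3 - <<'E'
from h import *
for n in ['scene','side']:
    f=np.load(f'pics/{n}.npz'); C=cam(n); P=pts(C,f['d']); 
    m=(abs(P[...,2]-.12)<.012)&(f['d']>0)&(P[...,0]>.25)&(P[...,0]<.8)&(abs(P[...,1])<.4)
    k,l,st,ce=cv2.connectedComponentsWithStats(m.astype(np.uint8)); i=1+np.argmax(st[1:,4]); 
    q=P[l==i]; print(n,len(q),np.median(q[:,2]),cv2.minAreaRect((q[:,:2]*1000).astype(np.float32)))
    hsv=cv2.cvtColor(f['p'],cv2.COLOR_RGB2HSV); 
    box=cv2.boundingRect((l==i).astype(np.uint8)); x,y,w,h=box
    sub=np.zeros(l.shape,bool); sub[y:y+h,x:x+w]=1
    mm=(sub&(hsv[...,1]>90)&(hsv[...,2]>50)).astype(np.uint8)
    k,l2,st,ce=cv2.connectedComponentsWithStats(mm)
    for j in range(1,k):
        if st[j,4]>3: print(ce[j],st[j,4],np.median(hsv[l2==j],0),ray(C,*ce[j],.12))
E
```

```text
scene 9437 0.1193468515909184 ((619.2670288085938, 50.46636962890625), (198.87728881835938, 230.9781494140625), 73.0377197265625)
[341.6 218.4] 15 [ 14. 195. 111.] [0.6009938  0.04312766 0.12      ]
[348.36363636 217.09090909] 11 [ 63. 156.  77.] [0.60519878 0.05611549 0.12      ]
[334.69230769 220.        ] 13 [133. 170.  97.] [0.59728447 0.02957274 0.12      ]
[387.69026549 231.09734513] 226 [ 91. 187.  81.] [0.67329638 0.09903606 0.12      ]
side 5203 0.11943707753836341 ((617.0400390625, 56.66161346435547), (201.714599609375, 231.89793395996094), 72.91554260253906)
[255.31967213 193.56557377] 122 [ 92. 168. 108.] [0.69715193 0.04744496 0.12      ]
[300.16666667 191.16666667] 6 [132.5 151.  118. ] [0.59636115 0.03016222 0.12      ]
[297.375 194.25 ] 8 [ 11.5 160.  148. ] [0.60145558 0.04335542 0.12      ]
[295.  197.5] 6 [ 63.  145.5 100.5] [0.60543258 0.05686182 0.12      ]
```

Call:
{"method": "apply_moves", "body": {
  "commands": [
    {"twist": 1,"z": -0.5},
    {"twist": 1,"z": -0.5},
    {"twist": 1,"z": -0.5},
    {"twist": 1,"z": -0.5},
    {"twist": 1,"z": -0.5},
    {"twist": 1,"z": -0.5},
    {"twist": 1,"z": -0.5}
  ],
  "gripper": 0,
  "newtons": 10
}}

```text
$.commands[0]: bad value
```

```bash
cat >> h.py <<'E'
def todo(w):
    s=readout.get_state(); q=np.array(s['ee_rot']); Rw=R.from_quat(q[[1,2,3,0]]).as_matrix()
    return Rw.T@(np.array(w)-s['eef_pos'])*50, Rw
ex=np.array([.957,-.289,0]); ey=np.array([.289,.957,0]); U0=np.array([.6184,.0526,.1195])
def U(x,y,z): return U0+ex*x+ey*y+np.array([0,0,z])
E
python3 - <<'E'
from h import *
print(cams.calibration('wrist')); print(todo(U(-.045,.065,.16)))
E
```

```text
{'intrinsics': array([[289.22739474,   0.        , 316.15872067],
       [  0.        , 289.22739474, 200.72238799],
       [  0.        ,   0.        ,   1.        ]]), 'tool_from_camera': array([[-3.51453305e-04, -9.68534079e-01, -2.48880725e-01,
         6.77663264e-02],
       [ 9.99999388e-01, -7.93347124e-05, -1.10339890e-03,
         2.07380181e-04],
       [ 1.04893455e-03, -2.48880960e-01,  9.68533514e-01,
        -1.66500162e-01],
       [ 0.00000000e+00,  0.00000000e+00,  0.00000000e+00,
         1.00000000e+00]])}
(array([ 30.2133796 , -24.27487017,  -3.03932415]), array([[ 9.49915384e-01,  3.12507114e-01, -2.59790385e-04],
       [ 3.12507214e-01, -9.49914856e-01,  1.00348563e-03],
       [ 6.68176504e-05, -1.03441280e-03, -9.99999463e-01]]))
```

Call:
{"method": "apply_moves", "body": {
  "commands": [
    {"x": 0,"y": 0,"z": -0.5,"twist": 1},
    {"x": 0,"y": 0,"z": -0.5,"twist": 1},
    {"x": 0,"y": 0,"z": -0.5,"twist": 1},
    {"x": 0,"y": 0,"z": -0.5,"twist": 1},
    {"x": 0,"y": 0,"z": -0.5,"twist": 1},
    {"x": 0,"y": 0,"z": -0.5,"twist": 1},
    {"x": 0,"y": 0,"z": -0.5,"twist": 1}
  ],
  "gripper": 0,
  "newtons": 10
}}

```text
time_s: 0.98
eef_pos: [0.1719, -0.5223, 0.2886]
ee_rot: [-0.0, 0.989, -0.147, -0.0]
contact_force: [-0.1, -0.0, 0.3]
width: 0.0277
```

```bash
python3 - <<'E'
from h import *
print(todo(U(-.045,.065,.13)),readout.get_state()['width'])
E
```

```text
(array([ 10.71553621, -37.24685022,   1.976152  ]), array([[ 9.56520058e-01, -2.91666517e-01, -1.47722562e-04],
       [-2.91666336e-01, -9.56519839e-01,  7.39336921e-04],
       [-3.56939387e-04, -6.64104896e-04, -9.99999716e-01]])) 0.027707991991108318
```

Call:
{"method": "apply_moves", "body": {
  "commands": [
    {"x": 0.27,"y": -0.93,"z": 0,"twist": 0},
    {"x": 0.27,"y": -0.93,"z": 0,"twist": 0},
    {"x": 0.27,"y": -0.93,"z": 0,"twist": 0},
    {"x": 0.27,"y": -0.93,"z": 0,"twist": 0},
    {"x": 0.27,"y": -0.93,"z": 0,"twist": 0},
    {"x": 0.27,"y": -0.93,"z": 0,"twist": 0},
    {"x": 0.27,"y": -0.93,"z": 0,"twist": 0},
    {"x": 0.27,"y": -0.93,"z": 0,"twist": 0},
    {"x": 0.27,"y": -0.93,"z": 0,"twist": 0},
    {"x": 0.27,"y": -0.93,"z": 0,"twist": 0}
  ]
}}

```text
time_s: 2.22
eef_pos: [0.278, -0.3589, 0.2886]
ee_rot: [0.0, 0.989, -0.146, 0.0]
contact_force: [-0.2, -0.1, 0.2]
width: 0.0003
```

Call:
{"method": "apply_moves", "body": {
  "commands": [
    {"x": 0.27,"y": -0.93,"z": 0,"twist": 0},
    {"x": 0.27,"y": -0.93,"z": 0,"twist": 0},
    {"x": 0.27,"y": -0.93,"z": 0,"twist": 0},
    {"x": 0.27,"y": -0.93,"z": 0,"twist": 0},
    {"x": 0.27,"y": -0.93,"z": 0,"twist": 0},
    {"x": 0.27,"y": -0.93,"z": 0,"twist": 0},
    {"x": 0.27,"y": -0.93,"z": 0,"twist": 0},
    {"x": 0.27,"y": -0.93,"z": 0,"twist": 0},
    {"x": 0.27,"y": -0.93,"z": 0,"twist": 0},
    {"x": 0.27,"y": -0.93,"z": 0,"twist": 0}
  ]
}}

```text
time_s: 3.48
eef_pos: [0.3832, -0.1963, 0.2887]
ee_rot: [0.0, 0.989, -0.146, 0.0]
contact_force: [0.0, -0.2, -0.1]
width: 0.0004
```

Call:
{"method": "apply_moves", "body": {
  "commands": [
    {"x": 0.27,"y": -0.93,"z": 0,"twist": 0},
    {"x": 0.27,"y": -0.93,"z": 0,"twist": 0},
    {"x": 0.27,"y": -0.93,"z": 0,"twist": 0},
    {"x": 0.27,"y": -0.93,"z": 0,"twist": 0},
    {"x": 0.27,"y": -0.93,"z": 0,"twist": 0},
    {"x": 0.27,"y": -0.93,"z": 0,"twist": 0},
    {"x": 0.27,"y": -0.93,"z": 0,"twist": 0},
    {"x": 0.27,"y": -0.93,"z": 0,"twist": 0},
    {"x": 0.27,"y": -0.93,"z": 0,"twist": 0},
    {"x": 0.27,"y": -0.93,"z": 0,"twist": 0}
  ]
}}

```text
time_s: 4.72
eef_pos: [0.4885, -0.0338, 0.2887]
ee_rot: [-0.0, 0.989, -0.146, 0.0]
contact_force: [-0.7, -0.2, 0.1]
width: 0.0006
```

Call:
{"method": "apply_moves", "body": {
  "commands": [
    {"x": 0.27,"y": -0.93,"z": 0,"twist": 0},
    {"x": 0.27,"y": -0.93,"z": 0,"twist": 0},
    {"x": 0.27,"y": -0.93,"z": 0,"twist": 0},
    {"x": 0.27,"y": -0.93,"z": 0,"twist": 0},
    {"x": 0.27,"y": -0.93,"z": 0,"twist": 0},
    {"x": 0.27,"y": -0.93,"z": 0,"twist": 0},
    {"x": 0.27,"y": -0.93,"z": 0,"twist": 0},
    {"x": 0.27,"y": -0.93,"z": 0,"twist": 0},
    {"x": 0.27,"y": -0.93,"z": 0,"twist": 0},
    {"x": 0,"y": 0,"z": 0,"twist": 0}
  ]
}}

```text
time_s: 5.98
eef_pos: [0.5835, 0.1122, 0.2883]
ee_rot: [0.0, 0.989, -0.145, -0.0]
contact_force: [0.2, 0.5, -0.3]
width: 0.0005
```

```bash
python3 - <<'E'
from h import *
s,p,d=look('wrist','w1'); print(s['time_s'],s['eef_pos'],s['width'],todo(U(-.045,.065,.13))[0])
E
```

```text
5.975 [0.58352408 0.11221327 0.28828219] 0.0005309233261316784 [ 0.29190866 -0.93817508  1.94203358]
```

View pics/w1.png

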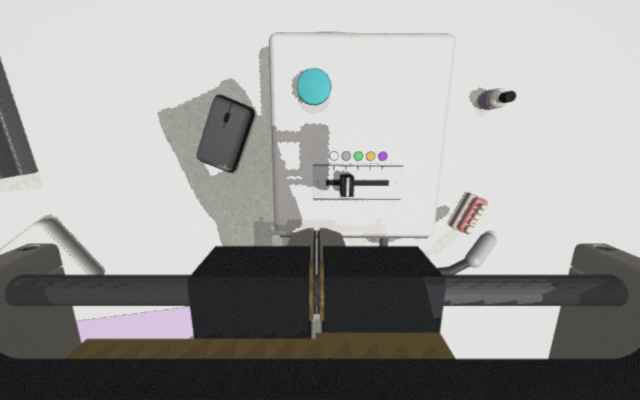

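The wrist view shows the dots at v≈156, u≈334 to 382, and the lever cap at about (347,185), next to the grey dot. The shut fingertips are at about (318,240).

```bash
cat >> h.py <<'E'
def dots(f,n='wrist'):
    z=np.load(f'pics/{f}.npz'); s=dict(eef_pos=z['pos'],ee_rot=z['q']); C=cam(n,s); hsv=cv2.cvtColor(z['p'],cv2.COLOR_RGB2HSV); out={}
    for c,(a,b) in dict(amber=(10,25),green=(45,75),violet=(125,145)).items():
        k,l,st,ce=cv2.connectedComponentsWithStats(((hsv[...,0]>=a)&(hsv[...,0]<=b)&(hsv[...,1]>100)&(hsv[...,2]>70)).astype(np.uint8))
        for j in range(1,k):
            w=ray(C,*ce[j],.1195)
            if 20<st[j,4]<3000 and np.linalg.norm(w-U(-.014,-.014,0))<.03: out[c]=w; print(c,ce[j],st[j,4],w)
    return z,s,C,out
E
python3 - <<'E'
from h import *
z,s,C,o=dots('w1')
P=pts(C,z['d']); g=z['p'].max(2)
r=(P-U0); X=r@ex; Y=r@ey
m=(P[...,2]>.138)&(P[...,2]<.156)&(abs(X+.045)<.03)&(abs(Y)<.05)
print(m.sum(),P[m].mean(0),X[m].min(),X[m].max(),Y[m].min(),Y[m].max(),np.median(Y[m]))
m2=(abs(X)<.09)&(abs(Y)<.08)&(P[...,2]>.1)&(P[...,2]<.13); print(np.median(P[m2][:,2]))
v,u=np.nonzero(m); print(u.min(),u.max(),v.min(),v.max())
im=cv2.resize(z['p'][140:260,270:410,::-1],None,fx=5,fy=5,interpolation=cv2.INTER_CUBIC); cv2.imwrite('pics/w1c.png',im)
E
```

```text
amber [370.24 155.76] 50 [0.59905961 0.04213899 0.1195    ]
green [357.95454545 155.63636364] 44 [0.60326789 0.05564005 0.1195    ]
violet [382.38461538 155.75      ] 52 [0.59504616 0.0287556  0.1195    ]
288 [0.57902367 0.07803204 0.14775518] -0.056747502404288545 -0.03469011289109135 0.005532611694050187 0.01986623022083189 0.013153202525474667
0.12043388168345626
340 354 175 196
```

View pics/w1c.png

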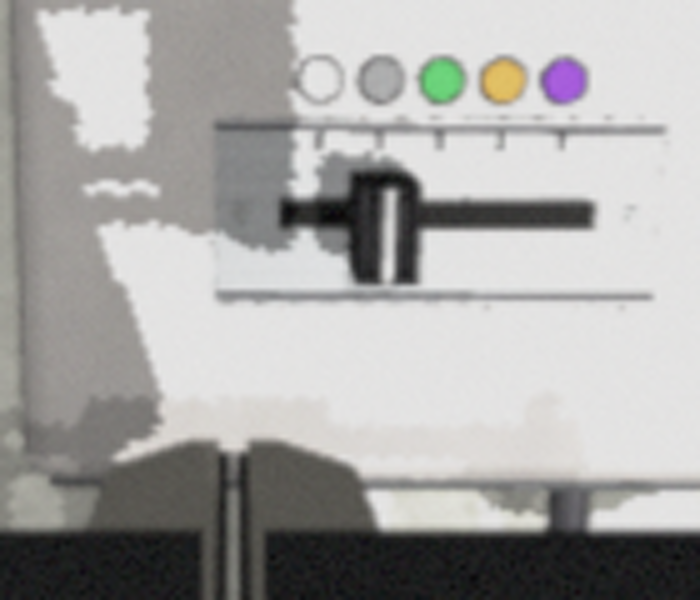

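The lever is in the first click (grey): its y is about 14 mm relative to the dots. The fingers taper toward the tip, roughly 5 mm half-width at the tip. I descend beside the +y flank.

Call:
{"method": "apply_moves", "body": {
  "commands": [
    {"x": 0.22,"y": 0,"z": 1,"twist": 0},
    {"x": 0,"y": 0,"z": 1,"twist": 0},
    {"x": 0,"y": 0,"z": 1,"twist": 0},
    {"x": 0,"y": 0,"z": 1,"twist": 0},
    {"x": 0,"y": 0,"z": 1,"twist": 0},
    {"x": 0,"y": 0,"z": 1,"twist": 0},
    {"x": 0,"y": 0,"z": 0.8,"twist": 0},
    {"x": 0,"y": 0,"z": 0.5,"twist": 0},
    {"x": 0,"y": 0,"z": 0.4,"twist": 0},
    {"x": 0,"y": 0,"z": 0,"twist": 0}
  ]
}}

```text
time_s: 7.28
eef_pos: [0.5872, 0.1099, 0.1344]
ee_rot: [0.0, 0.989, -0.146, -0.0]
contact_force: [-0.6, -0.1, 0.0]
width: 0.0004
```

```bash
python3 - <<'E'
from h import *
s,p,d=look('wrist','w2'); print(s['time_s'],s['eef_pos'],s['contact_force'],todo(U(-.0465,.0124,.014))[0]*20)
z,s,C,o=dots('w2')
cv2.imwrite('pics/w2c.png',cv2.resize(p[:250,190:510,::-1],None,fx=2.5,fy=2.3))
E
```

```text
7.275 [0.58715781 0.10988574 0.13438778] [-0.63892444 -0.10251859  0.00163324] [-0.25671682 33.51988888  1.32991514]
amber [411.75268817 186.1827957 ] 186 [0.59894129 0.04194999 0.1195    ]
green [389.77456647 186.03468208] 173 [0.60309583 0.05537217 0.1195    ]
violet [433.95       186.21666667] 180 [0.59481914 0.02837758 0.1195    ]
```

View pics/w2c.png

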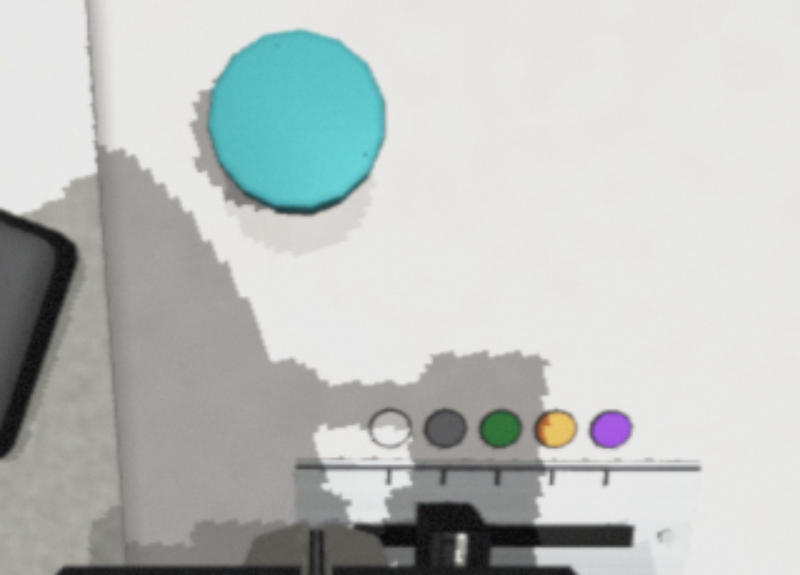

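The view shows the fingertip at crop (315,550), just left of the cap at (450,530), with the rear flank clear and the pot untouched. I approach to contact.

Call:
{"method": "apply_moves", "body": {
  "commands": [
    {"x": 0,"y": 0.25,"z": 0,"twist": 0},
    {"x": 0,"y": 0.25,"z": 0,"twist": 0},
    {"x": 0,"y": 0.15,"z": 0,"twist": 0},
    {"x": 0,"y": 0,"z": 0,"twist": 0}
  ]
}}

```text
time_s: 7.82
eef_pos: [0.5837, 0.0975, 0.1349]
ee_rot: [-0.0, 0.989, -0.146, 0.0]
contact_force: [1.0, 2.6, 1.4]
width: 0.0003
```

Call:
{"method": "apply_moves", "body": {
  "commands": [
    {"x": 0,"y": 0.1,"z": 0,"twist": 0},
    {"x": 0,"y": 0,"z": 0,"twist": 0}
  ]
}}

```text
time_s: 8.07
eef_pos: [0.583, 0.0954, 0.1347]
ee_rot: [0.0, 0.989, -0.146, 0.0]
contact_force: [0.3, 2.6, 1.5]
width: 0.0009
```

Call:
{"method": "apply_moves", "body": {
  "commands": [
    {"x": 0,"y": 0.1,"z": 0,"twist": 0},
    {"x": 0,"y": 0,"z": 0,"twist": 0}
  ]
}}

```text
time_s: 8.32
eef_pos: [0.5822, 0.0933, 0.1344]
ee_rot: [0.0, 0.989, -0.146, -0.0]
contact_force: [0.5, 0.7, 0.1]
width: 0.0006
```

Call:
{"method": "apply_moves", "body": {
  "commands": [
    {"x": 0,"y": 0.1,"z": 0,"twist": 0},
    {"x": 0,"y": 0,"z": 0,"twist": 0}
  ]
}}

```text
time_s: 8.57
eef_pos: [0.5816, 0.0915, 0.1345]
ee_rot: [0.0, 0.989, -0.146, -0.0]
contact_force: [0.0, 0.2, 0.6]
width: 0.0006
```

```bash
cat >> h.py <<'E'
def lev(f):
    s,p,d=look('wrist',f); z,s2,C,o=dots(f)
    P=pts(C,d); rel=P-o['violet']; e=(o['green']-o['violet']) if 'green' in o else ey; e=ey
    Y=rel@ey; X=rel@ex
    m=(P[...,2]>.143)&(P[...,2]<.152)&(X>-.053)&(X<-.015)&(Y>-.02)&(Y<.08)
    y=Y[m]; print('cap n',m.sum(),'x',X[m].min(),X[m].max(),'travel via centre',.056-np.median(y),'edges',.056-y.min()-.007,.056-y.max()+.007)
    print(s['time_s'],s['eef_pos'],s['contact_force'])
    return p
E
python3 - <<'E'
from h import *
p=lev('w3')
cv2.imwrite('pics/w3c.png',cv2.resize(p[150:250,270:470,::-1],None,fx=4,fy=4,interpolation=cv2.INTER_CUBIC))
E
```

```text
amber [381.39267016 186.05235602] 191 [0.59902928 0.04207366 0.1195    ]
green [359.25730994 186.0877193 ] 171 [0.60310019 0.05562645 0.1195    ]
violet [403.46994536 186.10928962] 183 [0.59491084 0.02857157 0.1195    ]
cap n 753 x -0.02894611868951313 -0.018989730832642313 travel via centre 0.022583227128774218 edges 0.02771741986296683 -0.007303908885349055
8.575 [0.58158006 0.09147458 0.13445942] [0.00731418 0.22706078 0.64240835]
```

View pics/w3c.png

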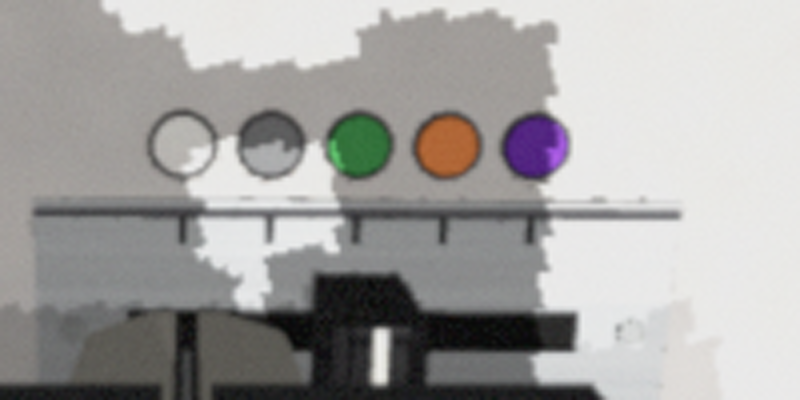

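The right edge puts the lever at about 27.7 mm, so it has snapped into green (second click) and the fingertip is just off it. I push on for one more click in small steps.

Call:
{"method": "apply_moves", "body": {
  "commands": [
    {"x": 0,"y": 0.15,"z": 0,"twist": 0},
    {"x": 0,"y": 0.1,"z": 0,"twist": 0},
    {"x": 0,"y": 0,"z": 0,"twist": 0}
  ]
}}

```text
time_s: 9.0
eef_pos: [0.5803, 0.0868, 0.1346]
ee_rot: [0.0, 0.989, -0.146, -0.0]
contact_force: [0.4, -0.6, -0.1]
width: 0.0007
```

Call:
{"method": "apply_moves", "body": {
  "commands": [
    {"x": 0,"y": 0.1,"z": 0,"twist": 0},
    {"x": 0,"y": 0,"z": 0,"twist": 0}
  ]
}}

```text
time_s: 9.25
eef_pos: [0.5799, 0.0854, 0.1347]
ee_rot: [-0.0, 0.989, -0.146, 0.0]
contact_force: [0.7, 5.1, 0.1]
width: 0.0007
```

```bash
python3 - <<'E'
from h import *
lev('w4')
E
```

```text
amber [371.47593583 186.26203209] 187 [0.59900126 0.04208421 0.1195    ]
green [349.45882353 186.13529412] 170 [0.60315384 0.05555495 0.1195    ]
violet [393.51912568 186.31147541] 183 [0.59489335 0.02858685 0.1195    ]
cap n 709 x -0.028637554571098112 -0.01884704254067253 travel via centre 0.024048650112867914 edges 0.028433275063681006 -0.0009544201278096484
9.25 [0.57988758 0.08539391 0.13469055] [0.72852554 5.05445275 0.05460853]
```

Call:
{"method": "apply_moves", "body": {
  "commands": [
    {"x": 0,"y": 0.1,"z": 0,"twist": 0},
    {"x": 0,"y": 0.1,"z": 0,"twist": 0},
    {"x": 0,"y": 0,"z": 0,"twist": 0}
  ]
}}

```text
time_s: 9.68
eef_pos: [0.5785, 0.0808, 0.1346]
ee_rot: [0.0, 0.989, -0.146, -0.0]
contact_force: [1.3, 1.5, 1.3]
width: 0.0007
```

Call:
{"method": "apply_moves", "body": {
  "commands": [
    {"x": 0,"y": 0.1,"z": 0,"twist": 0},
    {"x": 0,"y": 0,"z": 0,"twist": 0}
  ]
}}

```text
time_s: 9.93
eef_pos: [0.5779, 0.0789, 0.1346]
ee_rot: [0.0, 0.989, -0.146, -0.0]
contact_force: [0.3, -0.4, 0.2]
width: 0.0003
```

```bash
python3 - <<'E'
from h import *
lev('w5')
E
```

```text
amber [360.91935484 186.17204301] 186 [0.5990369  0.04206161 0.1195    ]
green [338.73099415 186.07602339] 171 [0.60320429 0.05563512 0.1195    ]
violet [382.87845304 186.27071823] 181 [0.59490992 0.02862778 0.1195    ]
cap n 723 x -0.028786722974546722 -0.019103533897157843 travel via centre 0.031066526662207963 edges 0.03575817062807268 0.006054854855629372
9.925 [0.57790349 0.07892619 0.13456652] [ 0.29113256 -0.41061357  0.15472124]
```

Lever at about 35.7 mm, just past half-way (35). I go on 1 mm at a time.

Call:
{"method": "apply_moves", "body": {
  "commands": [
    {"x": 0,"y": 0.05,"z": 0,"twist": 0},
    {"x": 0,"y": 0,"z": 0,"twist": 0},
    {"x": 0,"y": 0,"z": 0,"twist": 0}
  ]
}}

```text
time_s: 10.35
eef_pos: [0.5777, 0.0783, 0.1346]
ee_rot: [0.0, 0.989, -0.146, 0.0]
contact_force: [0.7, -0.4, -0.3]
width: 0.0004
```

```bash
python3 - <<'E'
from h import *
lev('w6')
E
```

```text
amber [359.91847826 186.17391304] 184 [0.59905589 0.04206211 0.1195    ]
green [337.78362573 186.13450292] 171 [0.60317591 0.05561726 0.1195    ]
violet [381.86187845 186.32596685] 181 [0.59490004 0.02864256 0.1195    ]
cap n 752 x -0.03000744357261359 -0.01909743482712044 travel via centre 0.03651931948018238 edges 0.0415615988289372 0.006403778687905073
10.35 [0.57774072 0.07830997 0.13462223] [ 0.65763626 -0.44864009 -0.26657765]
```

It snapped, and the lever reads 41.6 mm. Now I back off and rise.

Call:
{"method": "apply_moves", "body": {
  "commands": [
    {"x": 0,"y": -0.3,"z": 0,"twist": 0},
    {"x": 0,"y": -0.5,"z": 0,"twist": 0},
    {"x": 0,"y": 0,"z": -0.5,"twist": 0},
    {"x": 0,"y": 0,"z": -1,"twist": 0},
    {"x": 0,"y": 0,"z": -1,"twist": 0},
    {"x": 0,"y": 0,"z": -1,"twist": 0},
    {"x": 0,"y": 0,"z": -1,"twist": 0},
    {"x": 0,"y": 0,"z": -1,"twist": 0},
    {"x": 0,"y": 0,"z": -1,"twist": 0},
    {"x": 0,"y": 0,"z": 0,"twist": 0}
  ]
}}

```text
time_s: 11.65
eef_pos: [0.583, 0.0937, 0.2664]
ee_rot: [-0.0, 0.989, -0.146, 0.002]
contact_force: [-0.1, 0.3, -0.4]
width: 0.0
```

```bash
python3 - <<'E'
from h import *
p=lev('w7'); cv2.imwrite('pics/w7c.png',cv2.resize(p[:260,150:550,::-1],None,fx=2,fy=2,interpolation=cv2.INTER_CUBIC))
s,a,d=look('scene','scene2'); b=cv2.imread('pics/scene.png')[:,:,::-1]
for n,(x,y) in dict(pot=(388,231),mouse=(431,238),bottle=(257,297),tooth=(249,233)).items():
    t=b[y-16:y+17,x-16:x+17]; r=cv2.matchTemplate(a[y-24:y+25,x-24:x+25].copy(),t.copy(),cv2.TM_CCOEFF_NORMED); print(n,cv2.minMaxLoc(r)[1],cv2.minMaxLoc(r)[3],'expect (8,8)')
E
```

```text
amber [357.06779661 162.52542373] 59 [0.59922496 0.0423228  0.1195    ]
green [344.25       162.61538462] 52 [0.60313816 0.05562687 0.1195    ]
violet [370.1754386  162.56140351] 57 [0.59509046 0.02875643 0.1195    ]
cap n 318 x -0.04114864356758475 -0.01945401451443728 travel via centre 0.041221139767301705 edges 0.04199163185789217 0.04152428252412443
11.65 [0.582962   0.09372408 0.26644154] [-0.05247467  0.33410469 -0.39546636]
pot 0.8315054178237915 (8, 8) expect (8,8)
mouse 0.878561794757843 (8, 8) expect (8,8)
bottle 0.999392032623291 (8, 8) expect (8,8)
tooth 0.9991623759269714 (8, 8) expect (8,8)
```

View pics/w7c.png

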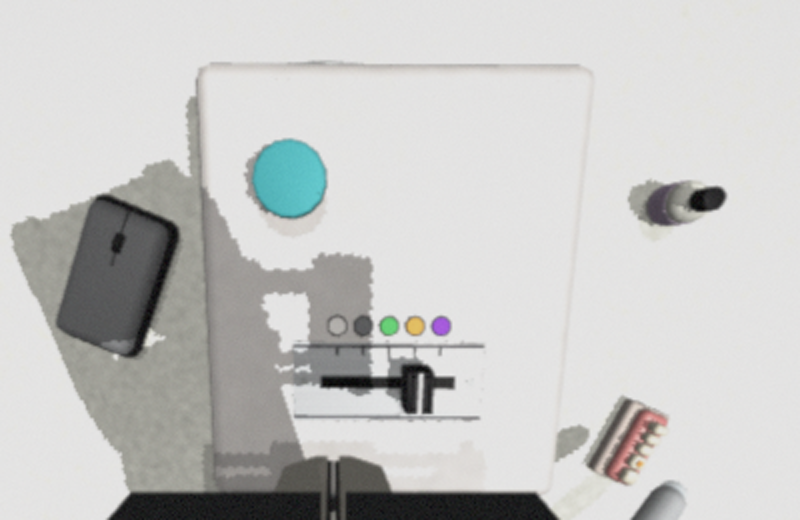

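The final view shows the cap at crop (420,385), level with the amber dot (415,326). The pot, mouse, bottle and tooth model are in place, and the hand is clear above the unit.

```bash
python3 -c "
from workcell import env
print(env.close_job())"
```

```text
the job is handed in; nothing more can be done
None
```

The lever is in the third click, beside the amber dot, and the job is handed in at about 11.7 s. It started in the first click (grey). I pushed it with the shut fingertips on its +y side, two clicks in small steps, then backed off and rose clear.

Last checks before handing in:
- **Lever:** it measured 41.2 to 42.0 mm against a target of 42 mm. The highest reading at any point was 42.0 mm, so nothing suggests it went towards violet.
- **Unit:** the coloured dots stayed within about 0.4 mm across the wrist views, so the unit did not shift. I did not measure its tilt separately, but it looks level.
- **Bystanders:** the bottle, mouse, pot and tooth model are at the same pixels as at the start. The pot and mouse matched less closely (0.83 and 0.88, against 0.99 for the others). I put that down to the arm's changed shadow, since neither moved.
- **Hand:** it is about 120 mm above the lever cap, with contact force near zero.

The wrist camera and the fixed cameras disagreed by about 2 mm on position. I used the wrist camera's readings relative to the dots throughout, so this did not affect the result.

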